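# Back off a left-hand crank nut and take out the slotted guard plate

### The job

Remove the slotted guard plate from the arbor on the bench and lay it flat in the shallow grey tray, tab upwards. It is locked by the crank nut, which has a left-hand thread: wind the crank clockwise (seen from above), feeling that it gives and is not tightening, until it just comes up against its end stop, without straining the thread at either end; then draw the plate out level by its tab without wrenching it against the nut. Leave the nut backed off and do not disturb the other things on the bench.

Things in the scene. Friction and masses are not known exactly. Their poses are not given: they have to be found in the camera images.
- arbor: Fixed grey bed, 120 x 92 x 20 high, with two 7 mm high fences along its long sides and an upright 12 mm post, top at 72. Origin on the post axis at bench level, z up. Its x runs along the fences; the bed reaches from x = -75 to +45, and the guard plate is drawn out towards -x.
- nut: Steel crank nut on the post: flange of 44 diameter and, under it, a boss of 22 diameter, 8.4 deep, which sits in the plate's pocket. Origin on the post axis, at bench level when fully tight. Left-hand thread: turned clockwise (seen from above) it rises 2.2 mm per rad. Turning takes about 0.25 N m (4.5 N at the handle). Counter-clockwise it soon comes up dead tight.
- nut_center (a point): Point on the nut's axis in the middle of its flange: 37.5 mm over the bench when fully tight, 46.7 at the end stop. From the start it turns 2.0 to 4.2 rad clockwise to the end stop, whose direction differs from one start to the next and must be felt. The boss clears the plate's top only in the last 0.6 rad before it.
- handle_center (a point): Centre of the crank's upright round black handle, 16 diameter, 40 high, 55 mm from the post axis. It spins on its pin, so it can be held and led round without turning the wrist. This point is 82 mm over the bench with the nut tight and rises with the nut; the 10 mm thick crank arm's top is 24 mm below it.
- spindle (a joint): Elastic twist of the spindle mount under the torque on the nut, rad: 0 unloaded, about 0.04 while the nut turns clockwise; grows when the crank is pushed clockwise against its end stop, negative when tightening; 6 N m per rad (at the handle about 2 N per mm past the stop). Beyond 0.16 either way (1 N m, 17 N at the handle) the thread is strained.
- guard_plate: Loose aluminium plate, 150 (x = -115 to +35) x 64 x 14 thick, about 0.22 kg. Origin on its underside at the post, 20 mm over the bench at the start, axes parallel to the arbor's. A 16 mm slot, open at +x, straddles the post and widens there to a 30 mm pocket, 9 deep, for the nut's boss. 2 mm of play to each fence; clear of post and nut after sliding 60 mm along -x.
- plate_center (a point): Middle of the guard plate's length, width and thickness: x = -40, z = 7 in the plate's frame.
- tab_center (a point): Middle of the dark upright tab on the guard plate, 24 long (plate x), 14 thick (plate y), standing 32 mm above the plate; x = -100, z = 31 in the plate's frame, beyond the end of the bed. Grip it across its 14 mm.
- tray: Fixed shallow grey open tray, outside 240 (x) x 140 (y) x 20 high, walls and floor 4 thick. Origin at the centre of its underside. Between it and the arbor stands a fixed toggle clamp (130 x 80 base centred at x = 605, y = 110 mm in the robot's frame, red handle about 140 high): carry the plate over it.
- tape_roll: brown tape roll lying flat, 104 across, 48 high, behind the arbor; a bystander. Origin at the centre of its underside.
- marker_black: black-capped marker, 14x131x14, lying left of the arbor; a bystander. Origin at the centre of its underside.
- marker_red: red-capped marker, 14x131x14, lying between arbor and tray; a bystander. Origin at the centre of its underside.
- hex_key: hex key with a grip, 33x94x12, lying behind the toggle clamp; a bystander. Origin at the centre of its underside.

How it is judged (in metres and radians):
On the way, in this order (a step that is already met when the one before it is completed fails the run):
1. the nut has been turned clockwise to within about 0.15 rad of its end stop, the plate still in place (z of nut_center in the frame of arbor above 0.0464 m and horizontal distance between guard_plate and arbor below 0.03 m), for 0.1 s.
2. the plate has been drawn clear of the post, not more than 15 mm higher than it lay, with the nut still backed off (x of guard_plate in the frame of arbor below -0.046 m and height (world z) of guard_plate below 0.035 m and z of nut_center in the frame of arbor above 0.0455 m), for 0.04 s.
At the end, for the whole second after the job is handed in: The guard plate lies flat (within 5 degrees), tab up, on the tray's floor inside its walls (its middle within 50 mm along and 40 mm across of the tray's centre), at rest and released; the nut is still backed off to within 0.5 rad of its end stop (x of plate_center in the frame of tray between -0.05 and 0.05 m and y of plate_center in the frame of tray between -0.04 and 0.04 m and z of plate_center in the frame of tray below 0.017 m and angle between guard_plate's own z axis and vertical below 0.08 rad and z of nut_center in the frame of arbor above 0.0455 m and linear speed of guard_plate below 0.02 m/s and angular speed of guard_plate below 0.1 rad/s and contact force between guard_plate and the fingers below 0.5 N); the robot touches nothing.
It fails at once if the thread is strained at its end stop (spindle twisted beyond 0.16 rad, 1 N m) (value of joint spindle above 0.16 rad).
It fails at once if the nut is forced tight, the wrong way (spindle twisted beyond -0.16 rad) (value of joint spindle below -0.16 rad).
It fails at once if the plate is wrenched against the nut (more than 15 N) (contact force between guard_plate and nut above 15 N).
It fails at once if a bystander is moved more than 30 mm (distance of any of tape_roll, marker_black, marker_red, hex_key from where it was at the start of the episode above 0.03 m).
It also fails if it takes over 70 s, if anything falls off the work surface, if the arm or the gripper's body presses on something with over 40 N, if the wrist force passes 120 N, or if a joint passes its speed limit or range.

### The arm

A 6-joint arm with a two-finger parallel gripper is mounted at the origin on a cart in front of the work surface, level with it; the furniture and walls round the work are solid. World frame = base frame: x ahead of the robot, y to its left, z up, the work surface at z = 0. Lengths are in mm, angles in rad, forces in N, time in s.
With the tool pointing down it reaches from about 275 to 750 mm from the base axis. Payload 10.2 kg.
Tool frame: the origin (TCP) lies at the very end of the fingers, on their centre line; the grasp point (between the pads) lies 19 mm behind it; z points along the fingers, y is the line along which they close (so a half turn about z gives the same grasp; the last joint's range is limited). The gripper opens to 85 mm and grips with 20 to 120 N. Pads are 22 mm wide; open, the fingers measure 114 mm over their backs; the gripper's body (76 mm by 85 mm) begins 54 mm behind the grasp point. The pads swing forward as they close: fully open they stand 13 mm farther back than shut.
Start: joints at [1.043, 0.313, 1.498, -0, 1.331, -0.223], TCP at [157.567, 500.803, 231.294] pointing down, gripper open.
Joint ranges: [-2.94, 2.94], [-0.97, 2.17], [0.19, 2.56], [-1.23, 4.37], [0.02, 3.11], [-2.88, 2.88]. Speed limits (rad/s): [2.39, 2.39, 3.01, 3.14, 3.14, 3.14].

### API

Orientations are given as a unit quaternion [w, x, y, z].
In Python, from rig import monitor, eyes, job gives the robot as it stands. The module is installed in compiled form; this text tells all that it offers.
- The arm moves only by the tool send_rows, never from a script. Its argument "targets" is one flat list of numbers, 7 for each row, row after row: the turn, a rotation vector about the tool's x, y, z in degrees, then the shift along the tool's x, y, z in units of 60 mm (1.0 is 60 mm), then the opening, from -1 (shut) to 1 (fully open), so that 0 is half open. A call has 1 to 5 rows; each row shifts and turns the commanded pose from where the row before left it, along the tool's axes as they then stand; what a row does not reach is not made up. A row lasts 1/8 s, in which the tool goes at most 62.5 mm and 10.7 degrees, less where a joint would pass 70% of its speed; a pose out of reach is approached as far as the arm can. A call is refused whole if a number of a shift passes 1 or a number of a turn 10.7, either way. A call with a gripper value outside its range is refused whole. The fingers move at their own pace and stop on an object; "newtons" is the grip in N (left out, the last holds). Time passes only in rows, so rows that do not move let the fingers close. It gives the time, the measured TCP pose, the force, the opening and the grip force at its end, in the units of the state.
- monitor.sense(): the state, without advancing time (a new reading comes with each control period).
- eyes.capture(name): name is "side" or "top" or "wrist"; returns a dict with "img" (384x512x3 uint8, red, green, blue), "K" (3x3 intrinsics, pixels), "distortion" ([k1, k2, p1, p2, k3] as OpenCV has them; the pictures are not rectified), "R" (3x3) and "t" (3): a world point X has camera coordinates R X + t. Camera axes: x right, y down, z forward; pixel columns grow to the right and rows downward; lengths in mm; the calibration is good to about 2 mm. A picture is of the moment at which its call begins. There is no depth.
- job.finish_job(): hands the job in; it is judged then, once.
The state is a dict: "time_s": time; "joints": joint angles; "dq": joint speeds; "tau": joint torques, N m; "eef_pos": TCP position; "ee_rot": TCP orientation; "force": force on the tool from outside, world axes, zero at the start; "wrist_torque": the same for the moment, N m; "grip_width": opening from 0.0 (shut) to 1.0 (fully open); "grip_force": force on a finger pad.
Only numpy, scipy, OpenCV 4.12 (cv2) and the standard library are available. Lean on these libraries where they do the work, as an engineer would, in place of code of your own. Each camera call takes 0.05 s, during which the arm holds its last target. There are 200 camera calls.

## Working session

There is one attempt and no reset: what is moved stays moved. The work goes in short steps, Python scripts to look and compute and a tool call to move; the robot and the scene stay as the last step left them, time stands still between calls to the robot, and variables do not carry over. Pictures are saved under pics/ and viewed, at most 10 in all, crops included, and the job is handed in when it is done.

Besides the shell and the picture viewer there is one more tool, called after ">>>" as a command line: name --argument value ..., lists and objects as JSON in quotes. send_rows: Moves the arm, as the interface text tells. Its arguments: {"type":"object","properties":{"targets":{"type":"array","items":{"type":"number"}},"newtons":{"type":"number"}},"required":["targets"]}

```bash
mkdir -p pics
cat > h.py <<'E'
import numpy as np, cv2, pickle
from rig import monitor, eyes, job
def snap(n,f):
    c=eyes.capture(n); pickle.dump(c,open(f'pics/{f}.pkl','wb')); cv2.imwrite(f'pics/{f}.png',cv2.cvtColor(c['img'],cv2.COLOR_RGB2BGR)); return c
def load(f): return pickle.load(open(f'pics/{f}.pkl','rb'))
def px2w(c,uv,z):
    p=cv2.undistortPoints(np.array([[uv]],float),np.array(c['K'],float),np.array(c['distortion'],float))[0,0]
    R=np.array(c['R']);t=np.array(c['t']).ravel(); d=R.T@np.array([p[0],p[1],1]); o=-R.T@t
    return (o+d*(z-o[2])/d[2])
def w2px(c,X):
    R=np.array(c['R'],float); return cv2.projectPoints(np.array(X,float).reshape(-1,1,3),cv2.Rodrigues(R)[0],np.array(c['t'],float),np.array(c['K'],float),np.array(c['distortion'],float))[0].reshape(-1,2)
E
python3 - <<'E'
from h import *
for n in('top','side'): snap(n,n+'0')
a=cv2.imread('pics/top0.png');b=cv2.imread('pics/side0.png')
cv2.imwrite('pics/top0b.png',cv2.resize(a,(800,600),interpolation=3));cv2.imwrite('pics/side0b.png',cv2.resize(b,(800,600),interpolation=3))
s=monitor.sense();print(s['eef_pos'],s['ee_rot'],s['time_s'])
E
```

```text
[157.44162262 500.58092579 230.77837064] [-2.31404733e-04  1.51821221e-01  9.88407784e-01 -5.61898889e-04] 0.1
```

View pics/top0b.png

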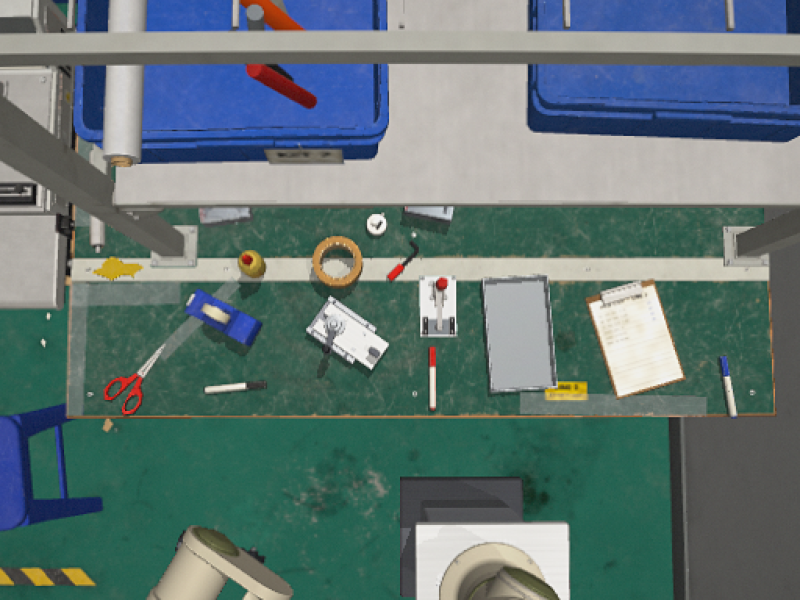

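View pics/side0b.png

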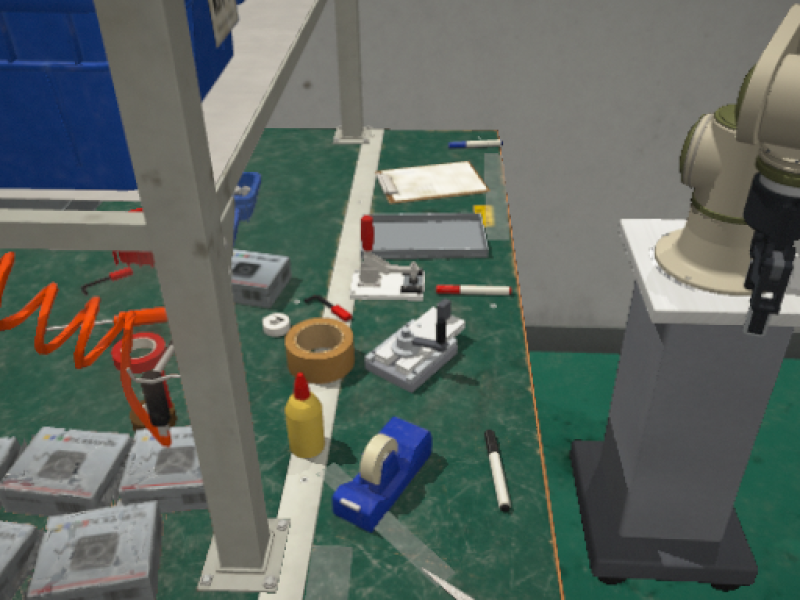

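The top view shows the arbor at about (345,333), its post near (335,323), the handle near (328,338) and the tab near (375,350). The tray is near (518,333) and the clamp near (438,305). I'll compute rough positions, then move the wrist camera over the arbor.

Run:
```python
from h import *
c=load('top0')
for n,uv,z in [('nut',(334,324),40),('handle',(326,337),100),('tab',(376,349),66),('platecorner',(384,367),34),('tray',(518.5,333),20),('t1',(483,279),20),('t2',(546,276),20),('t3',(557,387),20),('t4',(491,392),20),('clamp',(438,305),10),('bedUL',(325,297),27),('bedLL',(307,330),20)]:
    print(n,px2w(c,np.array(uv)*.64,z).round(1))
c=load('side0');print('cam',(-np.array(c['R']).T@np.array(c['t']).ravel()).round())
for n,uv,z in [('handletop',(444,305),102),('nut',(405,345),44),('tabtop',(436,310),66)]: print(n,px2w(c,np.array(uv)*.64,z).round(1))
a=cv2.imread('pics/side0.png')[170:260,220:320];b=cv2.imread('pics/top0.png')[180:245,185:260]
a=cv2.resize(a,(400,360),interpolation=2);b=cv2.resize(b,(400,360),interpolation=2);cv2.imwrite('pics/z.png',np.hstack([a,b]))
w=eyes.capture('wrist');s=monitor.sense();p=s['eef_pos']
print('wristcam rel tcp',(-np.array(w['R']).T@np.array(w['t']).ravel()-p).round(),np.array(w['R'])[2].round(3),w['K'][0])
```

```text
nut [561.2 324.9  40. ]
handle [530.5 337.  100. ]
tab [508.  237.8  66. ]
platecorner [472.3 221.6  34. ]
tray [543.  -60.8  20. ]
t1 [657.4  12.2  20. ]
t2 [ 663.6 -121.5   20. ]
t3 [ 429.8 -139.4   20. ]
t4 [420.   -1.1  20. ]
clamp [603.4 107.   10. ]
bedUL [619.  344.8  27. ]
bedLL [550.3 382.6  20. ]
cam [ 520. 1243.  769.]
handletop [505.4 307.6 102. ]
nut [562.6 332.6  44. ]
tabtop [517. 271.  66.]
wristcam rel tcp [-75.  22. 143.] [ 0.286 -0.092 -0.954] [314.05103216   0.         253.26084719]
```

View pics/z.png

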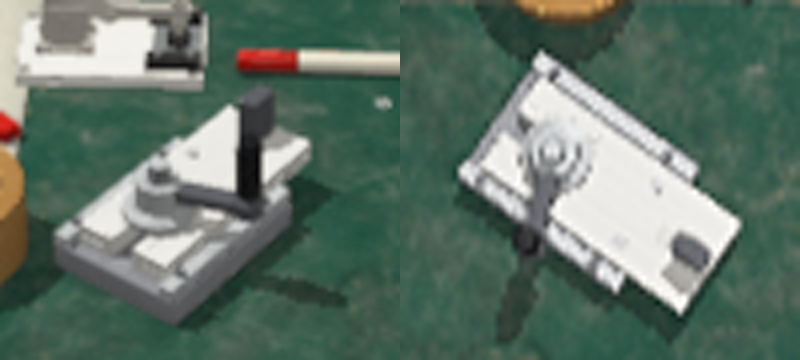

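The nut is near (561,325), and the handle is on the robot side of it. The tab is about 100 mm off along (-0.52,-0.85). Now moving to a viewing pose over the arbor.

>>> send_rows --targets '[0,0,0,-0.9,-0.18,-0.05,1,0,0,0,-0.9,-0.18,-0.05,1,0,0,0,-0.9,-0.18,-0.05,1,0,0,0,-0.9,-0.18,-0.05,1,0,0,0,-0.9,-0.18,-0.05,1]'

```text
time_s: 0.78
eef_pos: [400.3, 367.1, 246.3]
ee_rot: [-0.0, 0.152, 0.988, -0.0]
force: [-0.6, 1.3, 0.3]
grip_width: 1.004
grip_force: 0.0
```

>>> send_rows --targets '[0,0,0,-0.9,-0.18,-0.05,1,0,0,0,-0.9,-0.18,-0.05,1,0,0,0,0,0,0,1,0,0,0,0,0,0,1]'

```text
time_s: 1.27
eef_pos: [495.0, 315.4, 251.9]
ee_rot: [-0.0, 0.152, 0.988, -0.0]
force: [-0.4, 0.5, 0.0]
grip_width: 0.999
grip_force: 0.0
```

Run:
```python
from h import *
c=snap('wrist','w1'); cv2.imwrite('pics/w1b.png',cv2.resize(cv2.imread('pics/w1.png'),(800,600),interpolation=2))
s=monitor.sense();print(s['eef_pos'],s['ee_rot'],s['time_s'],s['force'],s['joints'])
```

```text
[494.63655841 315.81278791 252.16971852] [-3.03493670e-04  1.51348860e-01  9.88480363e-01 -3.76107004e-05] 1.325 [-0.88077422  0.20443219 -0.71254451] [ 3.68630720e-01  4.38832144e-01  1.26438950e+00  2.38711467e-04
  1.43893501e+00 -8.98331624e-01]
```

View pics/w1b.png

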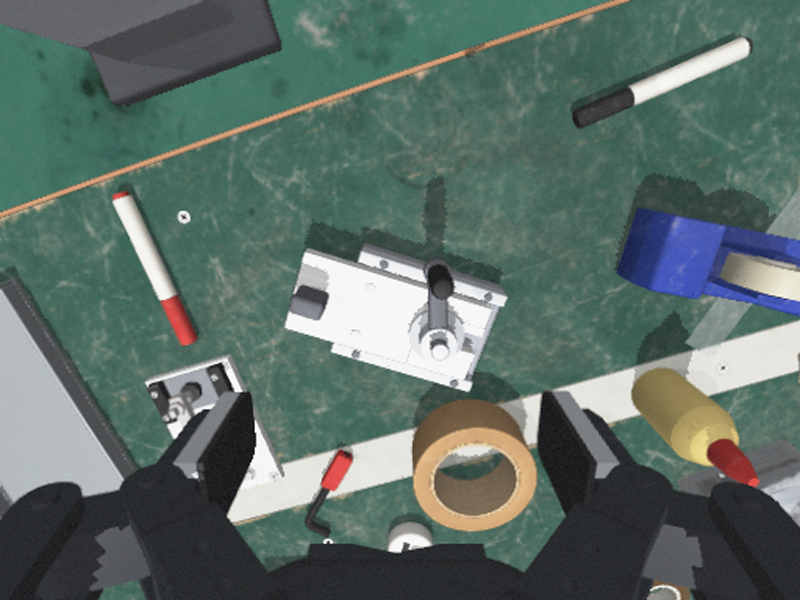

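The wrist view shows the post top at (440,349) and the handle from about (437,267) to its top at (443,287). The tab is at about (310,302), and the plate's end corners are at (305,250) and (287,327). I'll zoom for precision.

Run:
```python
from h import *
a=cv2.imread('pics/w1.png')[150:255,175:330]
cv2.imwrite('pics/w1z.png',cv2.resize(a,(775,525),interpolation=2))
```

```text
(no output)
```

View pics/w1z.png

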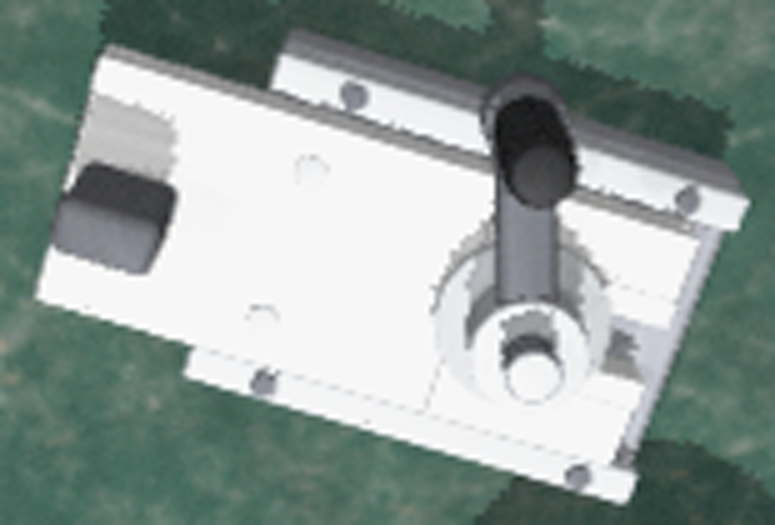

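Run:
```python
from h import *
from scipy.optimize import least_squares
c=load('w1'); Z=lambda u,v:(u/5+175,v/5+150)
P=[((0,0,72),Z(534,377)),((-115,32,34),Z(40,297)),((-115,-32,34),Z(112,45)),((-100,0,66),Z(107,233)),((45,46,27),Z(632,500)),((45,-46,27),Z(748,200)),((-75,-46,27),Z(285,55)),((-75,46,27),Z(192,350))]
A=np.array([p[0] for p in P],float);U=np.array([p[1] for p in P])
def W(q,A): 
    cs,sn=np.cos(q[2]),np.sin(q[2]); return np.c_[q[0]+cs*A[:,0]-sn*A[:,1],q[1]+sn*A[:,0]+cs*A[:,1],A[:,2]]
for sg in (1,-1):
    B=A*[1,sg,1]
    r=least_squares(lambda q:(w2px(c,W(q,B))-U).ravel(),[561,325,1.02],loss='soft_l1');print(sg,r.x,r.cost,(w2px(c,W(r.x,B))-U).round(1).tolist()) 
    if sg==1:q=r.x
    else: q=r.x if r.cost<best else q
    best=r.cost
print('tab',W(q,np.array([[-100.,0,50]])))
def H(p): return np.array([[q[0]+55*np.cos(p[0]),q[1]+55*np.sin(p[0]),102+p[1]]])
r=least_squares(lambda p:(w2px(c,H(p))-Z(544,175)).ravel(),[3,2]);print('crank',r.x,r.cost,H(r.x))
t=load('top0')
q2=px2w(t,(208.4,222.6),102+r.x[1]);print('top handle',q2,'post',px2w(t,(213.1,207.1),72))
# side check
s=load('side0');print(w2px(s,H(r.x)),w2px(s,W(q,np.array([[0,0,72.],[-100,0,66]]))))
print('tray proj wrist',[px2w(t,np.array(u)*.64,20).round() for u in ((483,279),(548,276),(557,387),(491,392))])
```

```text
1 [560.40750166 327.4093984    1.50797875] 397.4308381438673 [[0.8, -2.1], [-0.4, -0.9], [0.4, 94.9], [1.1, 43.9], [6.4, -84.3], [-3.2, 44.0], [-0.9, 93.1], [-2.0, -31.2]]
-1 [562.50001851 326.84306022   0.95015679] 14.517290962699384 [[0.8, -0.3], [-0.3, -0.6], [-1.2, 0.9], [0.4, 0.4], [-1.3, 2.2], [2.1, -1.9], [0.8, -3.0], [-1.7, 5.9]]
tab [[504.3444635  245.49239076  50.        ]]
crank [ 2.89091382 -0.44330622] 4.0389678347315804e-28 [[509.21908465 340.48645012 101.55669378]]
top handle [508.91864991 337.49604325 101.55669378] post [559.47030157 324.9870621   72.        ]
[[282.4239211  203.70725507]] [[259.33280133 209.84974773]
 [284.25958384 192.47256008]]
tray proj wrist [array([657.,  12.,  20.]), array([ 664., -126.,   20.]), array([ 430., -139.,   20.]), array([420.,  -1.,  20.])]
```

>>> send_rows --targets '[0,0,0,-0.11,0.45,0.5,1,0,0,0,0,0,1,1,0,0,0,0,0,1,1,0,0,0,0,0,0.6,1,0,0,0,0,0,0,0]' --newtons 25

```text
time_s: 1.95
eef_pos: [507.7, 339.3, 64.3]
ee_rot: [-0.002, 0.151, 0.989, -0.001]
force: [-0.1, -0.1, -0.4]
grip_width: 0.816
grip_force: 0.0
```

>>> send_rows --targets '[0,0,0,0,0,0,-0.3,0,0,0,0,0,0,-0.4,0,0,0,0,0,0,-0.5,0,0,0,0,0,0,-0.5]'

```text
time_s: 2.45
eef_pos: [510.0, 339.1, 66.8]
ee_rot: [0.0, 0.152, 0.988, 0.0]
force: [-0.1, -0.2, 0.8]
grip_width: 0.252
grip_force: 0.0
```

Run:
```python
from h import *
c=snap('wrist','w2'); cv2.imwrite('pics/w2b.png',cv2.resize(cv2.imread('pics/w2.png')[150:384,100:412],(800,600),interpolation=2))
s=monitor.sense();print(s['eef_pos'],s['time_s'],s['force'],s['grip_width'])
```

```text
[509.98672209 339.05285379  66.64819703] 2.5 [ 0.10734496 -0.05291682  0.55601452] 0.24737969422995149
```

View pics/w2b.png

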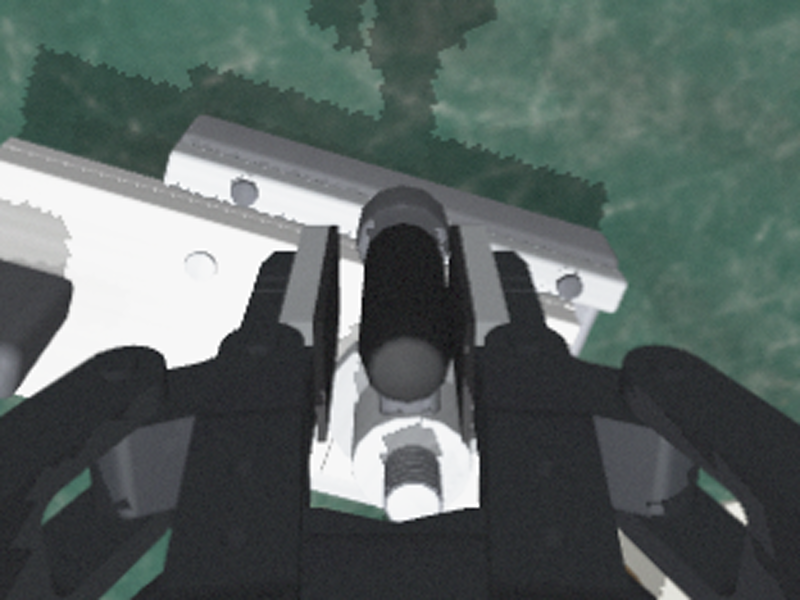

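The handle stands centred between the pads, at about (403,300), with the post at (410,500). Closing now.

>>> send_rows --targets '[0,0,0,0,0,0,-1,0,0,0,0,0,0,-1,0,0,0,0,0,0,-1]' --newtons 30

```text
time_s: 2.88
eef_pos: [510.0, 339.3, 66.6]
ee_rot: [0.0, 0.152, 0.988, 0.0]
force: [0.2, 3.8, 2.7]
grip_width: 0.173
grip_force: 30.2
```

```bash
cat > arc.py <<'E'
# plan rows: python3 arc.py n dphi ; goes clockwise from commanded crank angle, tool axes fixed
from h import *
import sys
P=np.array([561.9,326.5]);X=np.array([-.954,.300]);Y=np.array([.300,.954])
s=monitor.sense();p=s['eef_pos'];d=p[:2]-P;a=np.arctan2(d[1],d[0]);r=np.hypot(*d)
T=np.array([np.sin(a),-np.cos(a)]);f=s['force'][:2]
print('ang',round(a,3),'r',round(r,1),'z',round(p[2],1),'f_t',round(-f@T,2),'f_r',round(f@d/r,2),'fz',round(s['force'][2],1),'t',s['time_s'],'w',round(s['grip_width'],3))
def plan(a0,dphi,n,r=55):
    for k in range(n):
        v=r*(np.array([np.cos(a0-(k+1)*dphi),np.sin(a0-(k+1)*dphi)])-np.array([np.cos(a0-k*dphi),np.sin(a0-k*dphi)]))
        print(k,np.round([v@X/60,v@Y/60,-2.2*dphi/60],3))
if len(sys.argv)>3: plan(float(sys.argv[1]),float(sys.argv[2]),int(sys.argv[3]))
E
python3 arc.py 2.89 0.2 21
```

```text
ang 2.9 r 53.5 z 66.6 f_t -3.71 f_r 0.7 fz 2.7 t 2.875 w 0.173
0 [-0.009  0.183 -0.007]
1 [-0.045  0.177 -0.007]
2 [-0.079  0.165 -0.007]
3 [-0.11   0.146 -0.007]
4 [-0.137  0.121 -0.007]
5 [-0.158  0.092 -0.007]
6 [-0.174  0.058 -0.007]
7 [-0.182  0.023 -0.007]
8 [-0.183 -0.014 -0.007]
9 [-0.176 -0.05  -0.007]
10 [-0.163 -0.084 -0.007]
11 [-0.143 -0.115 -0.007]
12 [-0.117 -0.141 -0.007]
13 [-0.087 -0.161 -0.007]
14 [-0.053 -0.175 -0.007]
15 [-0.017 -0.182 -0.007]
16 [ 0.019 -0.182 -0.007]
17 [ 0.055 -0.175 -0.007]
18 [ 0.089 -0.16  -0.007]
19 [ 0.119 -0.139 -0.007]
20 [ 0.144 -0.113 -0.007]
```

>>> send_rows --targets '[0,0,0,-0.01,0.18,-0.007,-1,0,0,0,-0.045,0.177,-0.007,-1]'

```text
time_s: 3.12
eef_pos: [518.8, 358.4, 67.1]
ee_rot: [-0.001, 0.152, 0.988, -0.001]
force: [-5.3, -2.4, 5.1]
grip_width: 0.179
grip_force: 30.5
```

```bash
python3 arc.py
```

```text
ang 2.504 r 53.7 z 67.1 f_t 5.07 f_r 2.89 fz 5.1 t 3.125 w 0.179
```

>>> send_rows --targets '[0,0,0,-0.08,0.165,-0.01,-1,0,0,0,-0.11,0.146,-0.01,-1,0,0,0,-0.137,0.121,-0.008,-1,0,0,0,-0.158,0.092,-0.008,-1,0,0,0,-0.174,0.058,-0.007,-1]'

```text
time_s: 3.75
eef_pos: [566.9, 381.2, 69.6]
ee_rot: [-0.001, 0.151, 0.988, 0.0]
force: [-5.2, 3.2, 4.1]
grip_width: 0.177
grip_force: 30.3
```

```bash
python3 arc.py
```

```text
ang 1.48 r 54.9 z 69.6 f_t 5.51 f_r 2.68 fz 4.1 t 3.75 w 0.177
```

>>> send_rows --targets '[0,0,0,-0.182,0.023,-0.007,-1,0,0,0,-0.183,-0.014,-0.007,-1,0,0,0,0,0,0,-1]'

```text
time_s: 4.12
eef_pos: [588.9, 375.0, 70.7]
ee_rot: [-0.0, 0.152, 0.988, 0.001]
force: [-2.0, 6.1, 4.3]
grip_width: 0.176
grip_force: 30.3
```

```bash
python3 arc.py 1.09 0.09 28
```

```text
ang 1.063 r 55.5 z 70.7 f_t 4.7 f_r 4.33 fz 4.3 t 4.125 w 0.176
0 [-0.08  -0.018 -0.003]
1 [-0.079 -0.025 -0.003]
2 [-0.076 -0.032 -0.003]
3 [-0.073 -0.039 -0.003]
4 [-0.069 -0.045 -0.003]
5 [-0.065 -0.051 -0.003]
6 [-0.06  -0.057 -0.003]
7 [-0.054 -0.062 -0.003]
8 [-0.049 -0.067 -0.003]
9 [-0.042 -0.071 -0.003]
10 [-0.036 -0.074 -0.003]
11 [-0.029 -0.077 -0.003]
12 [-0.022 -0.079 -0.003]
13 [-0.015 -0.081 -0.003]
14 [-0.007 -0.082 -0.003]
15 [ 0.    -0.082 -0.003]
16 [ 0.007 -0.082 -0.003]
17 [ 0.015 -0.081 -0.003]
18 [ 0.022 -0.079 -0.003]
19 [ 0.029 -0.077 -0.003]
20 [ 0.036 -0.074 -0.003]
21 [ 0.042 -0.071 -0.003]
22 [ 0.049 -0.067 -0.003]
23 [ 0.054 -0.062 -0.003]
24 [ 0.06  -0.057 -0.003]
25 [ 0.065 -0.051 -0.003]
26 [ 0.069 -0.045 -0.003]
27 [ 0.073 -0.039 -0.003]
```

>>> send_rows --targets '[0,0,0,-0.08,-0.016,-0.004,-1,0,0,0,0,0,0,-1]'

```text
time_s: 4.38
eef_pos: [592.7, 372.8, 70.9]
ee_rot: [-0.0, 0.152, 0.988, 0.001]
force: [-1.3, 5.0, 4.0]
grip_width: 0.176
grip_force: 30.3
```

>>> send_rows --targets '[0,0,0,-0.079,-0.024,-0.004,-1,0,0,0,0,0,0,-1]'

```text
time_s: 4.62
eef_pos: [596.8, 370.0, 71.1]
ee_rot: [-0.0, 0.152, 0.988, 0.001]
force: [-2.1, 5.4, 2.0]
grip_width: 0.175
grip_force: 30.3
```

```bash
python3 arc.py
```

```text
ang 0.894 r 55.8 z 71.1 f_t 5.02 f_r 2.95 fz 2.0 t 4.625 w 0.175
```

>>> send_rows --targets '[0,0,0,-0.076,-0.032,-0.003,-1,0,0,0,0,0,0,-1]'

```text
time_s: 4.88
eef_pos: [600.7, 366.8, 71.3]
ee_rot: [-0.0, 0.152, 0.988, 0.001]
force: [-1.5, 5.1, 3.1]
grip_width: 0.176
grip_force: 30.3
```

>>> send_rows --targets '[0,0,0,-0.073,-0.039,-0.003,-1,0,0,0,0,0,0,-1]'

```text
time_s: 5.12
eef_pos: [604.3, 363.2, 71.5]
ee_rot: [0.0, 0.152, 0.988, 0.001]
force: [-0.3, 5.6, 3.6]
grip_width: 0.18
grip_force: 30.3
```

>>> send_rows --targets '[0,0,0,-0.069,-0.045,-0.003,-1,0,0,0,0,0,0,-1]'

```text
time_s: 5.38
eef_pos: [607.5, 359.3, 71.7]
ee_rot: [0.0, 0.152, 0.988, 0.001]
force: [0.2, 5.3, 3.2]
grip_width: 0.174
grip_force: 30.3
```

>>> send_rows --targets '[0,0,0,-0.065,-0.051,-0.003,-1,0,0,0,0,0,0,-1]'

```text
time_s: 5.62
eef_pos: [610.3, 355.2, 71.9]
ee_rot: [0.0, 0.152, 0.988, 0.001]
force: [-0.1, 5.8, 3.1]
grip_width: 0.178
grip_force: 30.3
```

>>> send_rows --targets '[0,0,0,-0.06,-0.057,-0.003,-1,0,0,0,0,0,0,-1]'

```text
time_s: 5.88
eef_pos: [612.8, 350.7, 72.1]
ee_rot: [0.0, 0.152, 0.988, 0.001]
force: [0.6, 5.8, 2.7]
grip_width: 0.177
grip_force: 30.3
```

>>> send_rows --targets '[0,0,0,-0.054,-0.062,-0.003,-1,0,0,0,0,0,0,-1]'

```text
time_s: 6.12
eef_pos: [614.9, 346.0, 72.4]
ee_rot: [0.001, 0.152, 0.988, 0.001]
force: [1.3, 5.5, 1.8]
grip_width: 0.174
grip_force: 30.4
```

>>> send_rows --targets '[0,0,0,-0.049,-0.067,-0.003,-1,0,0,0,0,0,0,-1]'

```text
time_s: 6.38
eef_pos: [616.5, 341.2, 72.5]
ee_rot: [0.001, 0.152, 0.988, 0.001]
force: [0.9, 4.7, 2.7]
grip_width: 0.177
grip_force: 30.4
```

>>> send_rows --targets '[0,0,0,-0.042,-0.071,-0.003,-1,0,0,0,0,0,0,-1]'

```text
time_s: 6.62
eef_pos: [617.7, 336.2, 72.7]
ee_rot: [0.001, 0.152, 0.988, 0.001]
force: [2.9, 5.5, 3.9]
grip_width: 0.173
grip_force: 30.4
```

>>> send_rows --targets '[0,0,0,-0.036,-0.074,-0.003,-1,0,0,0,0,0,0,-1]'

```text
time_s: 6.88
eef_pos: [618.4, 331.2, 72.9]
ee_rot: [0.001, 0.152, 0.988, 0.0]
force: [2.1, 5.2, 2.6]
grip_width: 0.175
grip_force: 30.4
```

>>> send_rows --targets '[0,0,0,-0.029,-0.077,-0.003,-1,0,0,0,0,0,0,-1]'

```text
time_s: 7.12
eef_pos: [618.6, 326.2, 73.1]
ee_rot: [0.0, 0.152, 0.988, 0.0]
force: [3.2, 4.0, 2.6]
grip_width: 0.178
grip_force: 30.4
```

>>> send_rows --targets '[0,0,0,-0.022,-0.079,-0.003,-1,0,0,0,0,0,0,-1]'

```text
time_s: 7.38
eef_pos: [618.4, 321.1, 73.2]
ee_rot: [0.0, 0.152, 0.988, 0.0]
force: [2.8, 4.5, 2.4]
grip_width: 0.172
grip_force: 30.5
```

>>> send_rows --targets '[0,0,0,-0.015,-0.081,-0.003,-1,0,0,0,0,0,0,-1]'

```text
time_s: 7.62
eef_pos: [617.8, 316.1, 73.4]
ee_rot: [0.0, 0.152, 0.988, 0.0]
force: [2.2, 4.5, 2.3]
grip_width: 0.174
grip_force: 30.5
```

>>> send_rows --targets '[0,0,0,-0.007,-0.082,-0.003,-1,0,0,0,0,0,0,-1]'

```text
time_s: 7.88
eef_pos: [616.7, 311.3, 73.5]
ee_rot: [0.0, 0.152, 0.988, 0.0]
force: [3.3, 3.9, 3.5]
grip_width: 0.172
grip_force: 30.5
```

>>> send_rows --targets '[0,0,0,0,-0.082,-0.003,-1,0,0,0,0,0,0,-1]'

```text
time_s: 8.12
eef_pos: [615.2, 306.6, 73.7]
ee_rot: [0.0, 0.152, 0.988, 0.0]
force: [3.8, 3.7, 4.2]
grip_width: 0.177
grip_force: 30.5
```

>>> send_rows --targets '[0,0,0,0.007,-0.082,-0.003,-1,0,0,0,0,0,0,-1]'

```text
time_s: 8.38
eef_pos: [613.2, 302.0, 73.9]
ee_rot: [0.0, 0.152, 0.988, -0.0]
force: [2.5, 2.9, 3.8]
grip_width: 0.177
grip_force: 30.6
```

>>> send_rows --targets '[0,0,0,0.015,-0.081,-0.003,-1,0,0,0,0,0,0,-1]'

```text
time_s: 8.62
eef_pos: [610.9, 297.7, 74.0]
ee_rot: [0.0, 0.152, 0.988, -0.0]
force: [2.6, 3.3, 3.7]
grip_width: 0.178
grip_force: 30.6
```

>>> send_rows --targets '[0,0,0,0.022,-0.079,-0.003,-1,0,0,0,0,0,0,-1]'

```text
time_s: 8.88
eef_pos: [608.2, 293.6, 74.2]
ee_rot: [0.0, 0.152, 0.988, -0.0]
force: [3.3, 2.7, 2.8]
grip_width: 0.177
grip_force: 30.6
```

>>> send_rows --targets '[0,0,0,0.029,-0.077,-0.003,-1,0,0,0,0,0,0,-1]'

```text
time_s: 9.12
eef_pos: [605.2, 289.7, 74.3]
ee_rot: [0.0, 0.152, 0.988, -0.0]
force: [3.5, 3.1, 4.1]
grip_width: 0.175
grip_force: 30.6
```

>>> send_rows --targets '[0,0,0,0.036,-0.074,-0.004,-1,0,0,0,0,0,0,-1]'

```text
time_s: 9.38
eef_pos: [601.8, 286.1, 74.5]
ee_rot: [-0.0, 0.152, 0.988, -0.0]
force: [3.2, 3.7, 4.4]
grip_width: 0.174
grip_force: 30.6
```

>>> send_rows --targets '[0,0,0,0.042,-0.071,-0.004,-1,0,0,0,0,0,0,-1]'

```text
time_s: 9.62
eef_pos: [598.0, 282.8, 74.7]
ee_rot: [-0.0, 0.152, 0.988, -0.0]
force: [2.2, 3.8, 2.7]
grip_width: 0.177
grip_force: 30.6
```

>>> send_rows --targets '[0,0,0,0.049,-0.067,-0.004,-1,0,0,0,0,0,0,-1]'

```text
time_s: 9.88
eef_pos: [594.0, 279.8, 74.9]
ee_rot: [-0.0, 0.152, 0.988, -0.0]
force: [3.8, 4.3, 2.7]
grip_width: 0.176
grip_force: 30.5
```

>>> send_rows --targets '[0,0,0,0.054,-0.062,-0.004,-1,0,0,0,0,0,0,-1]'

```text
time_s: 10.12
eef_pos: [589.8, 277.3, 75.1]
ee_rot: [-0.0, 0.152, 0.988, -0.0]
force: [3.2, 3.7, 1.5]
grip_width: 0.182
grip_force: 30.5
```

```bash
python3 arc.py
```

```text
ang -1.055 r 56.6 z 75.1 f_t 4.57 f_r -1.62 fz 1.5 t 10.125 w 0.182
```

>>> send_rows --targets '[0,0,0,0.058,-0.055,-0.004,-1,0,0,0,0,0,0,-1]'

```text
time_s: 10.38
eef_pos: [586.2, 275.7, 75.4]
ee_rot: [0.001, 0.152, 0.988, 0.001]
force: [7.0, 7.0, -1.4]
grip_width: 0.174
grip_force: 30.5
```

```bash
python3 arc.py
```

```text
ang -1.125 r 56.3 z 75.4 f_t 9.36 f_r -3.23 fz -1.4 t 10.375 w 0.174
```

>>> send_rows --targets '[0,0,0,0.018,-0.013,0,-1,0,0,0,0,0,0,-1]'

```text
time_s: 10.62
eef_pos: [585.3, 275.4, 75.4]
ee_rot: [0.001, 0.152, 0.988, 0.001]
force: [8.5, 7.4, -1.8]
grip_width: 0.177
grip_force: 30.6
```

```bash
python3 arc.py
```

```text
ang -1.142 r 56.2 z 75.4 f_t 10.85 f_r -3.21 fz -1.8 t 10.625 w 0.177
```

The end stop is reached: 9.4 N, then 10.9 N after 1.3 mm more. Easing off and releasing.

>>> send_rows --targets '[0,0,0,-0.03,0.028,0,-1,0,0,0,0,0,0,-0.5,0,0,0,0,0,0,0,0,0,0,0,0,0,0.2,0,0,0,0,0,0,0.2]'

```text
time_s: 11.25
eef_pos: [586.2, 275.4, 75.2]
ee_rot: [-0.0, 0.152, 0.988, -0.0]
force: [-0.2, -0.3, -0.1]
grip_width: 0.604
grip_force: 0.0
```

>>> send_rows --targets '[0,0,0,0,0,-1,0.3,0,0,0,0,0,-1,0.3,0,0,-10.3,0,0,0,0.3,0,0,-10.3,0,0,0,0.3,0,0,-10.3,0,0,0,0.3]'

```text
time_s: 11.88
eef_pos: [586.3, 275.5, 195.4]
ee_rot: [-0.0, -0.12, 0.993, -0.0]
force: [-0.3, -0.1, -0.1]
grip_width: 0.651
grip_force: 0.0
```

>>> send_rows --targets '[0,0,-10.3,0,0,0,0.3,0,0,-10.3,0,0,0,0.3,0,0,-10.3,0,0,0,0.3,0,0,-10.1,0,0,0,0.3,0,0,0,0,0,0,0.3]'

```text
time_s: 12.5
eef_pos: [586.4, 275.5, 195.4]
ee_rot: [-0.0, -0.457, 0.89, -0.0]
force: [0.2, -0.4, -0.4]
grip_width: 0.653
grip_force: 0.0
```

```bash
cat > to.py <<'E'
from h import *
import sys
from scipy.spatial.transform import Rotation as Rn
s=monitor.sense();q=s['ee_rot'];M=Rn.from_quat([q[1],q[2],q[3],q[0]]).as_matrix();p=s['eef_pos']
print('pos',p.round(1),'yaw_y',np.degrees(np.arctan2(M[1,1],M[0,1])).round(2),'tilt',M[:,2].round(3),'f',np.round(s['force'],1),'t',s['time_s'],'w',round(s['grip_width'],3),'j6',round(s['joints'][5],2))
if len(sys.argv)>3: print('units',(M.T@(np.array(list(map(float,sys.argv[1:4])))-p)/60).round(3))
E
python3 to.py 504.5 245 130; python3 -c "
from h import *
snap('wrist','w3');cv2.imwrite('pics/w3b.png',cv2.resize(cv2.imread('pics/w3.png'),(800,600),interpolation=2))"
```

```text
pos [586.4 275.5 195.4] yaw_y 144.34 tilt [-0. -0. -1.] f [ 0.2 -0.4 -0.4] t 12.5 w 0.653 j6 -2.26
units [1.208 0.812 1.09 ]
```

View pics/w3b.png

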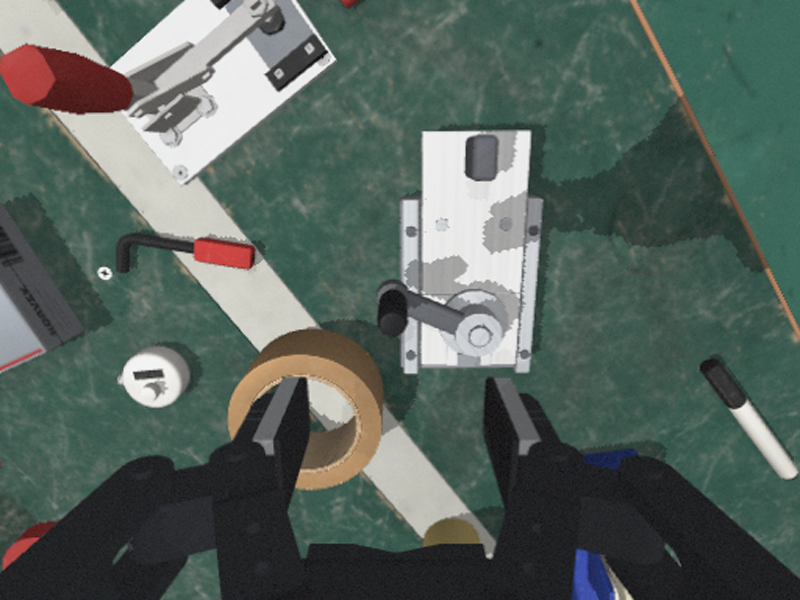

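The plate now runs straight up the image, so the yaw is right. The tab top is at about (482,166), the post top at (480,336), and the plate's end corners at (422,130) and (531,130).

```bash
python3 - <<'E'
from h import *
c=load('w3')
a=px2w(c,np.array((482,166))*.64,66);b=px2w(c,np.array((480,336))*.64,72);print(a,b,np.hypot(*(a-b)[:2]),np.degrees(np.arctan2(*(b-a)[1::-1])))
e=[px2w(c,np.array(u)*.64,34) for u in((422,130),(531,130),(421,365),(526,365))];print(np.round(e,1))
m=(e[0]+e[1])/2;print('tab from corners',m+15*(b-a)/np.linalg.norm((b-a)[:2]),'edge dir',np.degrees(np.arctan2(*(e[1]-e[0])[1::-1])))
t=b[:2]-0
E
python3 to.py 504.5 245 130
```

```text
[508.00825198 246.44957615  66.        ] [561.40000093 325.57893861  72.        ] 95.45750290613422 55.99088381515401
[[521.8 212.7  34. ]
 [469.6 250.   34. ]
 [608.3 336.2  34. ]
 [550.4 377.9  34. ]]
tab from corners [504.06474928 243.80914151  34.94282793] edge dir 144.47288770251214
pos [586.4 275.5 195.4] yaw_y 144.22 tilt [-0. -0. -1.] f [ 0.8 -0.7  0.1] t 12.55 w 0.647 j6 -2.26
units [1.21  0.809 1.091]
```

>>> send_rows --targets '[0,0,0,0.6,0.4,0.5,0.3,0,0,0,0.6,0.41,0.5,0,0,0,0,0,0,0.8,0,0,0,0,0,0,0.4,-0.2,0,0,0,0,0,0,-0.3]'

```text
time_s: 13.18
eef_pos: [504.2, 245.1, 62.3]
ee_rot: [-0.002, -0.456, 0.89, 0.0]
force: [0.6, 0.7, 0.6]
grip_width: 0.353
grip_force: 0.0
```

```bash
python3 to.py 505 245 38; python3 -c "
from h import *
snap('wrist','w4');cv2.imwrite('pics/w4b.png',cv2.resize(cv2.imread('pics/w4.png'),(640,480),interpolation=2))"
```

```text
pos [504.2 245.1  62.3] yaw_y 144.28 tilt [-0.003 -0.001 -1.   ] f [0.6 0.7 0.6] t 13.175 w 0.353 j6 -2.27
units [-0.008 -0.012  0.405]
```

View pics/w4b.png

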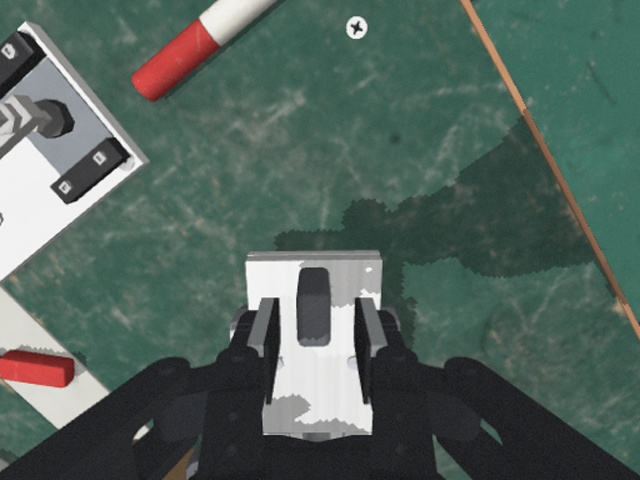

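Run:
```python
from h import *
c=load('w4')
cs,sn=np.cos(np.radians(54.4)),np.sin(np.radians(54.4))
L=[(a,b,z) for z in(34,66) for a in(-12,12) for b in(-7,7)]
print((w2px(c,[(504.5+cs*a-sn*b,245+sn*a+cs*b,z) for a,b,z in L])*1.25).round().tolist())
```

```text
[[300.0, 268.0], [330.0, 268.0], [301.0, 314.0], [330.0, 314.0], [297.0, 297.0], [333.0, 297.0], [298.0, 351.0], [332.0, 351.0]]
```

>>> send_rows --targets '[0,0,0,0,-0.01,0.2,-0.3,0,0,0,0,-0.01,0.18,-0.3,0,0,0,0,0,0,-0.6,0,0,0,0,0,0,-1,0,0,0,0,0,0,-1]' --newtons 40

```text
time_s: 13.85
eef_pos: [506.0, 244.6, 40.8]
ee_rot: [-0.0, -0.457, 0.889, -0.0]
force: [0.9, -1.1, -2.3]
grip_width: 0.152
grip_force: 43.2
```

>>> send_rows --targets '[0,0,0,0,0,0,-1,0,0,0,0,0,0,-1]' --newtons 80

```text
time_s: 14.1
eef_pos: [506.0, 244.7, 40.7]
ee_rot: [-0.0, -0.457, 0.889, -0.0]
force: [1.4, -0.1, -2.0]
grip_width: 0.148
grip_force: 81.5
```

```bash
python3 to.py 470 197 40
```

```text
pos [506.  244.7  40.7] yaw_y 144.44 tilt [-0. -0. -1.] f [ 1.4 -0.1 -2. ] t 14.1 w 0.148 j6 -2.28
units [0.995 0.026 0.012]
```

>>> send_rows --targets '[0,0,0,0,0,0.006,-1,0,0,0,0.03,0,0,-1,0,0,0,0.05,0,0,-1,0,0,0,0.05,0,0,-1,0,0,0,0,0,0,-1]'

```text
time_s: 14.72
eef_pos: [501.4, 238.0, 40.4]
ee_rot: [-0.0, -0.457, 0.889, -0.0]
force: [-1.0, -0.5, 2.0]
grip_width: 0.152
grip_force: 82.3
```

```bash
python3 to.py
```

```text
pos [501.4 238.   40.4] yaw_y 144.43 tilt [-0. -0. -1.] f [-1.  -0.5  2. ] t 14.725 w 0.152 j6 -2.29
```

>>> send_rows --targets '[0,0,0,0.08,0,-0.001,-1,0,0,0,0.1,0,0,-1,0,0,0,0.1,0,0,-1,0,0,0,0.08,0,0,-1,0,0,0,0.05,0,0,-1]'

```text
time_s: 15.35
eef_pos: [487.0, 218.0, 40.4]
ee_rot: [-0.0, -0.457, 0.889, -0.0]
force: [0.8, 1.4, -1.0]
grip_width: 0.145
grip_force: 82.0
```

```bash
python3 to.py
```

```text
pos [487.  218.   40.4] yaw_y 144.43 tilt [-0. -0. -1.] f [ 0.8  1.4 -1. ] t 15.35 w 0.145 j6 -2.32
```

>>> send_rows --targets '[0,0,0,0.12,0,0,-1,0,0,0,0.16,0,0,-1,0,0,0,0.16,0,0,-1,0,0,0,0.14,0,0,-1,0,0,0,0.1,0,0,-1]'

```text
time_s: 15.98
eef_pos: [463.1, 184.6, 40.4]
ee_rot: [-0.0, -0.457, 0.889, 0.0]
force: [0.3, 0.1, -0.5]
grip_width: 0.151
grip_force: 82.0
```

>>> send_rows --targets '[0,0,0,0,0,0,-1,0,0,0,0,0,0,-1]'

```text
time_s: 16.23
eef_pos: [463.5, 185.1, 40.4]
ee_rot: [-0.0, -0.457, 0.889, -0.0]
force: [-0.7, -0.8, -1.5]
grip_width: 0.144
grip_force: 82.1
```

```bash
python3 to.py
python3 - <<'E'
from h import *
t=load('top0')
g=cv2.cvtColor(t['img'],cv2.COLOR_RGB2HSV)
cv2.imwrite('pics/tray.png',cv2.resize(cv2.imread('pics/top0.png')[165:260,295:370],(600,600*95//75),interpolation=2)[:600*95//75])
print(600*95//75)
# candidate corners refine via tray model fit
from scipy.optimize import least_squares
U=np.array([(483,279),(548,276),(557,387),(491,392)])*.64
A=np.array([(120,70),(120,-70),(-120,-70),(-120,70)],float)
def W(q):
    cs,sn=np.cos(q[2]),np.sin(q[2]);return np.c_[q[0]+cs*A[:,0]-sn*A[:,1],q[1]+sn*A[:,0]+cs*A[:,1],0*A[:,0]+20]
r=least_squares(lambda q:(w2px(t,W(q))-U).ravel(),[543,-61,0]);print(r.x,r.fun.round(2))
s=load('side0');print((w2px(s,W(r.x))/.64).round())
E
```

```text
pos [463.5 185.1  40.4] yaw_y 144.44 tilt [-0. -0. -1.] f [-0.7 -0.8 -1.5] t 16.225 w 0.144 j6 -2.38
760
[ 5.42753850e+02 -6.35382195e+01  5.72367750e-02] [-0.32 -0.36  0.22 -0.89  0.28  0.88 -0.18  0.33]
[[361. 248.]
 [364. 212.]
 [482. 210.]
 [489. 246.]]
```

The plate slid freely and is now 73 mm out. I'll pull a little further, lift it, then swing it over the clamp.

>>> send_rows --targets '[0,0,0,0.2,0,0,-1,0,0,0,0.25,0,-0.05,-1,0,0,0,0,0,-0.3,-1,0,0,0,0,0,-0.6,-1,0,0,0,0,0,-0.7,-1]' --newtons 100

```text
time_s: 16.85
eef_pos: [446.7, 162.3, 140.1]
ee_rot: [-0.001, -0.457, 0.889, 0.0]
force: [0.5, -0.3, -2.3]
grip_width: 0.142
grip_force: 100.7
```

>>> send_rows --targets '[0,0,0,0,0,-0.7,-1,0,0,0,0,0,-0.5,-1,0,0,0,0,0,-0.2,-1,0,0,0,0,0,0,-1]'

```text
time_s: 17.35
eef_pos: [447.5, 162.8, 223.1]
ee_rot: [-0.0, -0.457, 0.889, -0.0]
force: [-0.0, 0.4, -3.0]
grip_width: 0.144
grip_force: 100.8
```

>>> send_rows --targets '[0,0,7.3,0,0,0,-1,0,0,7.3,0,0,0,-1,0,0,7.3,0,0,0,-1,0,0,7.3,0,0,0,-1,0,0,7.3,0,0,0,-1]'

```text
time_s: 17.98
eef_pos: [447.0, 162.9, 221.6]
ee_rot: [-0.002, -0.154, 0.988, 0.0]
force: [1.3, -0.1, -2.3]
grip_width: 0.144
grip_force: 100.9
```

>>> send_rows --targets '[0,0,7.3,0,0,0,-1,0,0,7.3,0,0,0,-1,0,0,0,0,0,0,-1]'

```text
time_s: 18.35
eef_pos: [447.2, 163.0, 221.9]
ee_rot: [-0.001, -0.03, 1.0, -0.0]
force: [0.5, 0.7, -1.9]
grip_width: 0.144
grip_force: 100.8
```

```bash
python3 to.py 483 -67 200
```

```text
pos [447.2 163.  221.9] yaw_y 93.39 tilt [-0.003 -0.    -1.   ] f [ 0.5  0.7 -1.9] t 18.35 w 0.144 j6 -1.53
units [-0.37  -3.862  0.365]
```

>>> send_rows --targets '[0,0,0,-0.05,-0.4,0,-1,0,0,0,-0.06,-0.65,0,-1,0,0,0,-0.06,-0.75,0,-1,0,0,0,-0.07,-0.75,0,-1,0,0,0,-0.07,-0.7,0,-1]'

```text
time_s: 18.98
eef_pos: [477.4, -31.9, 222.5]
ee_rot: [-0.001, -0.031, 1.0, 0.0]
force: [0.8, 0.5, -3.2]
grip_width: 0.141
grip_force: 100.8
```

>>> send_rows --targets '[0,0,0,-0.06,-0.4,0,-1,0,0,0,0,-0.21,0,-1,0,0,0,0,0,0,-1,0,0,0,0,0,0,-1]'

```text
time_s: 19.48
eef_pos: [483.2, -65.9, 223.2]
ee_rot: [-0.0, -0.03, 1.0, 0.0]
force: [-0.4, -0.0, -1.4]
grip_width: 0.139
grip_force: 100.8
```

```bash
python3 to.py 483 -67 40; python3 -c "
from h import *
snap('wrist','w5');a=cv2.resize(cv2.imread('pics/w5.png'),(400,300),interpolation=3)
snap('top','t5');snap('side','s5')
b=cv2.resize(cv2.imread('pics/t5.png')[150:270,200:360],(400,300),interpolation=2)
s=cv2.resize(cv2.imread('pics/s5.png')[100:250,200:400],(400,300),interpolation=2)
cv2.imwrite('pics/m5.png',np.vstack([np.hstack([a,b]),np.hstack([s,s*0])]))"
```

```text
pos [483.2 -65.9 223.2] yaw_y 93.42 tilt [-0.  0. -1.] f [-0.4 -0.  -1.4] t 19.475 w 0.139 j6 -2.01
units [ 0.004 -0.02   3.054]
```

View pics/m5.png

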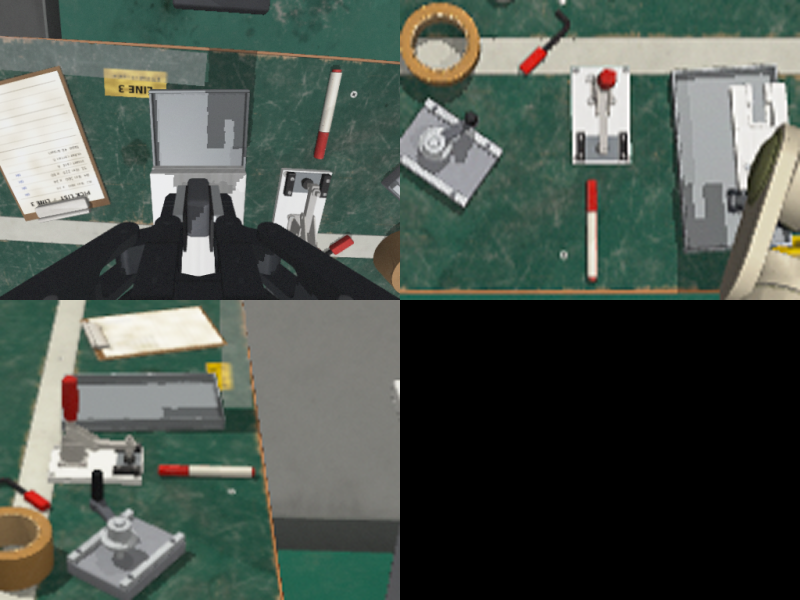

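The plate is held level over the tray. The arbor is bare, the bystanders are untouched, and the tray's near corners are at (150,91) and (248,91) in the wrist panel. Checking the tray centre while lowering.

>>> send_rows --targets '[0,0,0,0,0,0.4,-1,0,0,0,0,0,0.7,-1,0,0,0,0,0,0.7,-1,0,0,0,0,0,0.5,-1,0,0,0,0,0,0.2,-1]'

```text
time_s: 20.25
eef_pos: [482.8, -66.2, 72.2]
ee_rot: [-0.001, -0.029, 1.0, 0.0]
force: [0.5, -0.8, -1.8]
grip_width: 0.141
grip_force: 100.8
```

```bash
python3 - <<'E'
from h import *
c=load('w5')
for u in((150,91),(248,91)):print(px2w(c,np.array(u)*1.28,20).round(1))
E
python3 to.py 483 -67 24.4
```

```text
[ 431.4 -136.    20. ]
[423.4  -1.2  20. ]
pos [482.8 -66.2  72.2] yaw_y 93.38 tilt [-0.002  0.001 -1.   ] f [ 0.5 -0.8 -1.8] t 20.25 w 0.141 j6 -2.01
units [-0.003 -0.015  0.796]
```

>>> send_rows --targets '[0,0,0,0,0,0.4,-1,0,0,0,0,0,0.25,-1,0,0,0,0,0,0.1,-1,0,0,0,0,0,0.05,-1,0,0,0,0,0,0,-1]'

```text
time_s: 20.88
eef_pos: [483.7, -66.8, 25.8]
ee_rot: [0.0, -0.029, 1.0, -0.0]
force: [-0.0, -0.8, -2.2]
grip_width: 0.139
grip_force: 100.8
```

```bash
python3 to.py 483 -67 24.4
```

```text
pos [483.7 -66.8  25.8] yaw_y 93.34 tilt [ 0.001 -0.    -1.   ] f [-0.  -0.8 -2.2] t 20.875 w 0.139 j6 -2.01
units [ 0.011 -0.002  0.023]
```

>>> send_rows --targets '[0,0,0,0,0,0.015,-1,0,0,0,0,0,0.01,-1,0,0,0,0,0,0,-1]'

```text
time_s: 21.25
eef_pos: [483.6, -66.8, 24.5]
ee_rot: [0.0, -0.029, 1.0, -0.0]
force: [-2.7, 0.4, 6.4]
grip_width: 0.145
grip_force: 102.1
```

Touched down. Releasing and rising.

>>> send_rows --targets '[0,0,0,0,0,-0.01,-0.6,0,0,0,0,0,0,-0.3,0,0,0,0,0,0,-0.2,0,0,0,0,0,0,-0.2]'

```text
time_s: 21.75
eef_pos: [483.4, -66.7, 24.5]
ee_rot: [0.0, -0.029, 1.0, 0.0]
force: [-0.3, 1.1, -0.2]
grip_width: 0.398
grip_force: 0.0
```

>>> send_rows --targets '[0,0,0,0,0,-0.3,-0.2,0,0,0,0,0,-0.8,-0.2,0,0,0,0,0,-1,-0.2,0,0,0,0,0,-1,-0.2,0,0,0,0.3,0,-0.3,-0.2]'

```text
time_s: 22.38
eef_pos: [466.5, -68.2, 231.9]
ee_rot: [0.003, -0.029, 1.0, -0.001]
force: [-0.0, 0.6, -1.4]
grip_width: 0.401
grip_force: 0.0
```

>>> send_rows --targets '[0,0,0,0.9,0,0,-0.2,0,0,0,0,0,0,-0.2,0,0,0,0,0,0,-0.2]'

```text
time_s: 22.75
eef_pos: [412.0, -71.1, 228.8]
ee_rot: [0.001, -0.029, 1.0, -0.0]
force: [-0.4, -0.0, 0.6]
grip_width: 0.401
grip_force: 0.0
```

```bash
python3 to.py; python3 -c "
from h import *
snap('wrist','w6');a=cv2.resize(cv2.imread('pics/w6.png'),(400,300),interpolation=3)
snap('side','s6')
s=cv2.resize(cv2.imread('pics/s6.png')[100:250,200:400],(400,300),interpolation=2)
cv2.imwrite('pics/m6.png',np.hstack([a,s]))"
```

```text
pos [412.  -71.1 228.8] yaw_y 93.32 tilt [ 0.001 -0.    -1.   ] f [-0.4 -0.   0.6] t 22.75 w 0.401 j6 -2.08
```

View pics/m6.png

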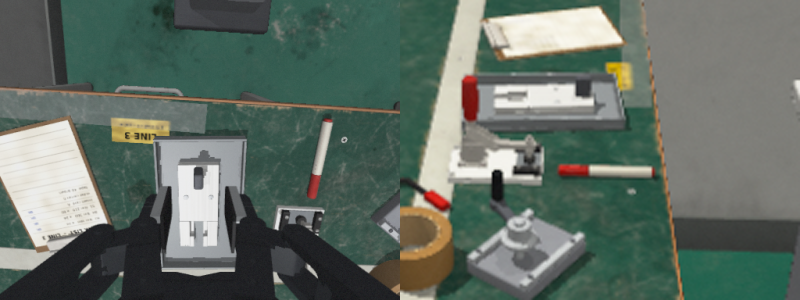

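The plate lies flat, tab up, centred in the tray (wrist panel, about (200,205)). The nut is still backed off and the bystanders haven't moved. Handing in.

```bash
python3 -c "
from rig import job
print(job.finish_job())"
```

```text
the job is handed in; nothing more can be done
None
```

The job is handed in, with no verdict shown: the nut is backed off to its felt end stop, and in the last pictures the plate lies flat, tab up, in the tray with the bystanders in place.

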